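Start the bain-marie for service

ROBOT

A 6-joint arm with a two-finger parallel gripper is mounted at the origin on the work surface. World frame = base frame: x ahead of the robot, y to its left, z up, the work surface at z = 0. Lengths are in mm, angles in rad, forces in N, time in s.
With the tool pointing down it reaches from about 300 to 775 mm from the base axis. Payload 14.6 kg.
Tool frame: the origin (TCP) lies midway between the tips of the shut fingers; the grasp point (between the pads) lies 19 mm behind it (manip.hold_point_z is the distance from the TCP to the grasp point, in mm); z points along the fingers, y is the direction in which the jaws open and shut (so a half turn about z gives the same grasp; the last joint's range is limited). The gripper opens to 94 mm and grips with 3 to 60 N. Pads are 16 mm wide; open, the fingers measure 119 mm over their backs; the gripper's body (75 mm by 177 mm) begins 78 mm behind the grasp point.
Start: joints at [-1.258, 0.3, 1.521, -0, 1.321, -0.067], TCP at [203.896, -510.799, 205.446] pointing down, gripper open.
Joint ranges: [-3.03, 3.03], [-0.79, 2.21], [0.23, 2.52], [-1.04, 4.18], [0, 3.07], [-2.55, 2.55]. Speed limits (rad/s): [2.22, 2.22, 2.57, 3.14, 3.14, 3.14].

INTERFACE

Orientations are given as [roll, pitch, yaw] about the fixed x, y, z axes, in that order (R = Rz(yaw) Ry(pitch) Rx(roll)).
In Python, from cell import manip gives the robot as it stands.
- The arm moves only by the shell command python3 -m crank 'ROWS' [OPENING] [FORCE]. ROWS is JSON, a list of rows, each an object with "offset": the shift along the world's x, y, z in m, a list of three; "spin": the turn about the world's z in degrees. In form: [{"offset": [dx, dy, dz], "spin": spin}, ...]. A call has exactly 8 rows; each row is the pose to reach, as a shift and turn from the pose measured when the call began; what a row does not reach only later rows make up. A row lasts 1/12 s, in which the tool goes at most 41.7 mm and 7.16 degrees, less where a joint would pass 70% of its speed; a pose out of reach is approached as far as the arm can. A call with a gripper value outside its range is refused whole. OPENING is the opening, from 0 (shut) to 1 (fully open), set as the call begins (- or left out, the last holds). The fingers move at their own pace and stop on an object; FORCE is the grip in N (left out, the last holds). Time passes only in rows, so rows that repeat a pose let the fingers close, or fill a call up. It gives the time, the measured TCP pose, the force and the opening at its end, in the units of the state.
- manip.read_state(): the state, without advancing time (a new reading comes with each control period).
- manip.camera(name): name is "scene" or "top" or "wrist"; returns a dict with "pixels" (480x640x3 uint8, red, green, blue), "fx", "fy", "cx", "cy" (pixels), "extrinsics" (4x4, takes a point from world to camera coordinates); the wrist camera has in their place "hand_eye" (4x4, takes a point from camera to tool coordinates, whose origin is the TCP and whose axes are the flange's). Camera axes: x right, y down, z forward; pixel columns grow to the right and rows downward; lengths in mm; the calibration is good to about 2 mm. A picture is of the moment at which its call begins: read the wrist's pose just before it. There is no depth.
- manip.sign_off(): hands the job in, once; it reports no verdict.
Trained networks look in a picture, given as the dict that the camera call returned (one of the last four; its "shot" number tells which), for a name from the list of things; names that differ only in an ending like _2 or _b are one class to them, and where a whole thing is asked for, a point or a joint stands for the part that bears it (a point fixed in the world has none). Each returns a list of dicts, best first, with "conf" (0 to 1); they miss things now and then, are a little off and sometimes report something else, mostly with a low value. They report only what shows in the picture. A call takes as long as a camera call.
- manip.search_frame(picture, name): "location" ([x, y, z] in mm, in world coordinates, good to about 4 mm: the middle of the surface that is visible of it).
- manip.masks_of(picture, name): "mask" (480x640 bool, what is visible of it).
The state is a dict: "clock": time; "joints": joint angles; "qd": joint speeds; "effort": joint torques, N m; "eef_pos": TCP position; "eef_rot": TCP orientation; "wrist_force": force on the tool from outside, world axes, zero at the start; "moment": the same for the moment, N m; "finger_gap": finger opening in mm.
Only numpy, scipy, OpenCV 4.12 (cv2) and the standard library are available. Lean on these libraries where they do the work, as an engineer would, in place of code of your own. Each camera call takes 0.05 s, during which the arm holds its last target. There are 200 camera calls.

TASK

Start the bain-marie for lunch service with closed fingertips: on its sloping panel, press down the raised far half of the large mains rocker at the left end until it is fully on, then switch on in the same way the small rocker for the well that holds the lidded pan (left rocker for the left well, right for the right), leaving the empty well's rocker off. Last, push the round start button at the right end fully in and let it spring back. Only touch the controls: do not lift or shift the pan, the salt shaker or the tumbler.

Things in the scene. Friction and masses are not known exactly. Their poses are not given: they have to be found in the camera images.
- bainmarie: steel countertop bain-marie, 420 wide (y) by 442 deep (x) mm, fixed. Origin on the counter under the middle of its control panel; x points away from the operator, y to their left, z up. At x = 62 mm a 20 mm step rises to the flat top, 180 mm high, with two wells 245 x 142 mm, 130 deep, centred at x = 215 mm, y = +95 mm (left) and -95 mm (right). Thermostat knobs on its front stay as they are
- panel_mid (a point): middle of the sloping panel, 140 mm above the counter; panel 130 mm front to back, 420 wide, rising away from the operator at 0.30 rad. z is its outward normal, y to the left along it, x up its slope. On its centre line along y: mains rocker +150 mm, left well's rocker +50, right well's rocker -50, start button -150
- mains (a joint): rocker switch, mains: grey plastic, 36 x 56 mm (across by up the slope), black frame 5 mm high, 150 mm left of the panel's middle. Angle: 0 off (far half, up the slope, stands proud), 0.30 fully on (far half pressed parallel to the panel, 8 mm above it). About 2.6 N on the push point moves it; no spring, it stays where it is left
- mains_push (a point): push point of the mains rocker: on the surface of its far half, across its middle, 17 mm from its pivot. With the switch off it stands 13 mm above the panel; it sinks 5 mm along the panel's normal to full on. Its z axis is the panel's normal while the switch is off
- heat_left (a joint): rocker switch, heating of the left well: grey plastic, 26 x 48 mm (across by up the slope), black frame 5 mm high, 50 mm left of the panel's middle. Angle: 0 off (far half, up the slope, stands proud), 0.30 fully on (far half pressed parallel to the panel, 8 mm above it). About 2 N on the push point moves it; no spring, it stays where it is left
- heat_left_push (a point): push point of the left well's rocker: on the surface of its far half, across its middle, 17 mm from its pivot. With the switch off it stands 13 mm above the panel; it sinks 5 mm along the panel's normal to full on. Its z axis is the panel's normal while the switch is off
- heat_right (a joint): rocker switch, heating of the right well: grey plastic, 26 x 48 mm (across by up the slope), black frame 5 mm high, 50 mm right of the panel's middle. Angle: 0 off (far half, up the slope, stands proud), 0.30 fully on (far half pressed parallel to the panel, 8 mm above it). About 2 N on the push point moves it; no spring, it stays where it is left
- heat_right_push (a point): push point of the right well's rocker: on the surface of its far half, across its middle, 17 mm from its pivot. With the switch off it stands 13 mm above the panel; it sinks 5 mm along the panel's normal to full on. Its z axis is the panel's normal while the switch is off
- start (a joint): round grey start push button, 32 mm across, in a dark steel collar 48 mm across and 12 mm high, 150 mm right of the panel's middle. Value = metres pressed in along the panel's normal: 0 out, 0.006 fully in; the spring pushes back with about 1.5 N at first and 5 N when fully in, and returns it when let go
- start_top (a point): middle of the start button's top face, 18 mm above the panel when out; z is the panel's outward normal
- pan: steel food pan with its lid on and a bar handle over the lid, rim 265 x 162 mm, hanging by its rim in the left or the right well (the other well is open and empty but for a perforated plate on its floor). Origin at the middle of the rim's near edge, underside, 180 mm above the counter, y = +95 or -95 mm on the machine; the handle reaches 45 mm higher. Loose
- shaker: steel salt shaker, 44 mm across, 85 mm tall, loose on the counter just left of the panel; origin under its middle
- tumbler: glass tumbler, 70 mm across, 85 mm tall, loose on the counter just right of the panel; origin under its middle

How it is judged:
By the outcome, as a careful person would: the job done as asked, in the order asked, and still so for the second after the job is handed in, with the robot touching nothing.
It also fails if it takes over 48 s, if anything falls off the work surface, if the arm or the gripper's body presses on something with over 40 N, if the wrist force passes 120 N, or if a joint passes its speed limit or range.

## Working session

There is one attempt and no reset: what is moved stays moved. The work goes in short steps, Python scripts to look and compute and a shell command to move; the robot and the scene stay as the last step left them, time stands still between calls to the robot, and variables do not carry over. Pictures are saved under pics/ and viewed, about 8 in all and at most 12, crops included, and the job is handed in when it is done.

```bash
mkdir -p pics; ls; cat > a.py <<'E'
from cell import manip
import cv2, numpy as np
s=manip.read_state(); print(s)
for c in ["top","scene"]:
    p=manip.camera(c); cv2.imwrite(f"pics/{c}1.png",p["pixels"][:,:,::-1])
    for n in ["bainmarie","mains","heat_left","heat_right","start","pan","shaker","tumbler","mains_push","start_top"]:
        print(c,n,[(np.round(d["location"],1).tolist(),round(d["conf"],2)) for d in manip.search_frame(p,n)[:3]])
E
python3 a.py
```

```text
pics
{'clock': 0.0, 'joints': array([-1.25758353e+00,  3.00466410e-01,  1.52159367e+00, -3.71329144e-05,
        1.32066780e+00, -6.66097687e-02]), 'qd': array([ 0.00176676,  0.00091251, -0.00180534,  0.00135275, -0.00049473,
       -0.00170273]), 'effort': array([ 3.85137264e-04, -5.31808949e+01, -3.52735305e+01,  7.08678877e-02,
        2.44425447e-02, -1.12758078e-04]), 'eef_pos': array([ 203.81845611, -510.56020815,  204.88356954]), 'eef_rot': array([-3.14045755e+00, -3.96741907e-05,  3.79831756e-01]), 'wrist_force': array([-0.78480014,  0.02502971, -0.62356799]), 'moment': array([-0.0583084 , -0.03183521,  0.01136567]), 'finger_gap': 94.09637084539055}
top bainmarie [([636.4, 55.2, 159.7], 0.85)]
top mains [([582.7, 201.4, 148.0], 0.85)]
top heat_left [([566.8, 108.2, 150.2], 0.63)]
top heat_right [([585.3, 206.6, 147.9], 0.63), ([554.3, 7.7, 147.4], 0.62)]
top start [([534.4, -89.7, 161.1], 0.6)]
top pan [([749.4, -68.2, 196.0], 0.81)]
top shaker [([627.3, 292.1, 82.6], 0.67), ([550.6, 7.5, 147.0], 0.35)]
top tumbler [([549.8, -222.0, 46.6], 0.86)]
top mains_push [([583.1, 203.1, 151.0], 0.75)]
top start_top [([535.8, -87.9, 161.4], 0.73)]
scene bainmarie [([750.5, 110.7, 166.0], 0.85)]
scene mains [([586.7, 206.8, 151.7], 0.63)]
scene heat_left [([571.5, 110.0, 149.0], 0.58)]
scene heat_right [([555.6, 12.1, 148.8], 0.7)]
scene start [([556.4, 12.1, 147.2], 0.71), ([535.6, -82.2, 161.6], 0.54)]
scene pan [([772.4, -46.5, 195.8], 0.61)]
scene shaker [([642.8, 305.4, 73.6], 0.87)]
scene tumbler [([539.0, -81.9, 164.1], 0.52)]
scene mains_push [([583.4, 208.7, 150.7], 0.6)]
scene start_top [([582.9, 208.8, 149.5], 0.72), ([536.3, -84.3, 166.0], 0.48)]
```

View pics/top1.png

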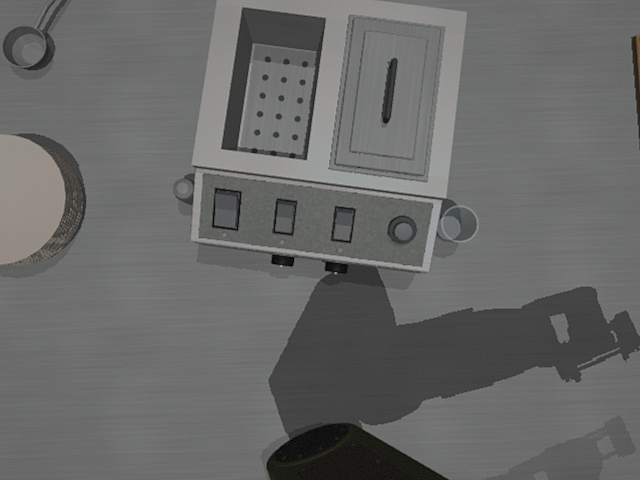

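View pics/scene1.png

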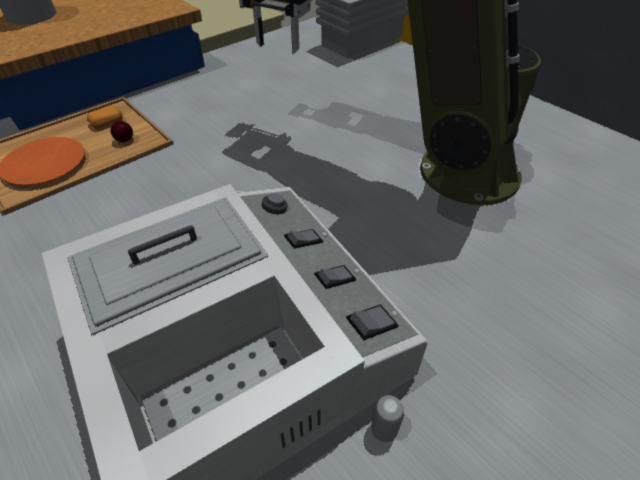

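```bash
cat > fit.py <<'E'
from cell import manip
import numpy as np
from scipy.optimize import least_squares
names=["mains","heat_left","heat_right","start"]; Y=[150,50,-50,-150]
H=[8,8,8,15]; c,s=np.cos(.3),np.sin(.3)
def world(q,xp,y,h):
    X=xp*c-h*s; Z=140+xp*s+h*c
    return np.array([q[0]+X*np.cos(q[2])-y*np.sin(q[2]),q[1]+X*np.sin(q[2])+y*np.cos(q[2]),Z])
if __name__=="__main__":
    obs=[]
    for cam in ["top","scene"]:
        p=manip.camera(cam)
        for n,y,h in zip(names,Y,H):
            best=None
            for d in manip.masks_of(p,n)[:4]:
                v,u=np.nonzero(d["mask"]); uv=np.array([u.mean(),v.mean()])
                T=p["extrinsics"]; P=T[:3,:3]@world([558,58,-.165],0,y,h)+T[:3,3]
                pr=np.array([p["fx"]*P[0]/P[2]+p["cx"],p["fy"]*P[1]/P[2]+p["cy"]])
                e=np.linalg.norm(uv-pr)
                if best is None or e<best[0]: best=(e,uv,d["conf"],len(u))
            print(cam,n,best)
            if best and best[0]<18: obs.append((p,y,h,best[1]))
    def res(q,l=obs):
        r=[]
        for p,y,h,uv in l:
            T=p["extrinsics"]; P=T[:3,:3]@world(q,0,y,h)+T[:3,3]
            r+=[p["fx"]*P[0]/P[2]+p["cx"]-uv[0],p["fy"]*P[1]/P[2]+p["cy"]-uv[1]]
        return np.array(r)
    f=least_squares(res,[558,58,-.165],loss="soft_l1"); print(f.x,res(f.x).reshape(-1,2).round(1).tolist())
    q=f.x
    for n,y in zip(names,Y):
        t=world(q,19,y,8) if n!="start" else world(q,2,y,12)
        t=t-8*np.array([np.cos(q[2]),np.sin(q[2]),0]); print(n,"TCP at bottom",t.round(1),"z off",world(q,18,y,13.5)[2].round(1) if n!="start" else world(q,2,y,18)[2].round(1))
E
python3 fit.py; python3 -m crank '[{"offset":[0,0,0.04],"spin":-6},{"offset":[0.02,0.035,0.06],"spin":-12},{"offset":[0.038,0.07,0.06],"spin":-18},{"offset":[0.056,0.105,0.06],"spin":-24},{"offset":[0.074,0.14,0.06],"spin":-30},{"offset":[0.092,0.175,0.06],"spin":-31},{"offset":[0.11,0.21,0.06],"spin":-31},{"offset":[0.128,0.245,0.06],"spin":-31}]' 0 20
```

```text
top mains (np.float64(0.4363712708010113), array([225.53279786, 207.96787149]), 0.69, 747)
top heat_left (np.float64(1.025060568089358), array([284.07709251, 215.4030837 ]), 0.8, 454)
top heat_right (np.float64(1.4521141727668443), array([342.47982063, 223.13452915]), 0.69, 446)
top start (np.float64(3.4963947018060457), array([402.12811388, 229.92170819]), 0.57, 281)
scene mains (np.float64(1.2328912057288897), array([371.7164557 , 320.02405063]), 0.85, 790)
scene heat_left (np.float64(1.6785975822008046), array([334.03409091, 275.02954545]), 0.64, 440)
scene heat_right (np.float64(1.0075947194524337), array([302.96527778, 236.08333333]), 0.73, 288)
scene start (np.float64(2.5874424712254287), array([275.01176471, 199.04705882]), 0.73, 170)
[ 5.60748854e+02  5.84283618e+01 -1.52306638e-01] [[-0.1, -0.2], [0.1, -0.3], [0.4, -0.7], [-0.0, 0.7], [0.3, -0.6], [0.3, -0.4], [-0.6, 0.4], [0.6, 1.6]]
mains TCP at bottom [591.2 205.5 153.3] z off 158.2
heat_left TCP at bottom [576.  106.7 153.3] z off 158.2
heat_right TCP at bottom [560.9   7.8 153.3] z off 158.2
start TCP at bottom [528.5 -88.4 152.1] z off 157.8
clock: 2.27
eef_pos: [332.2, -264.0, 265.6]
eef_rot: [3.141, -0.0, -0.162]
wrist_force: [0.7, -0.2, 0.4]
finger_gap: 43.9
```

```bash
python3 -m crank '[{"offset":[0.02,0.036,0],"spin":0},{"offset":[0.04,0.072,0],"spin":0},{"offset":[0.06,0.108,0],"spin":0},{"offset":[0.08,0.144,0],"spin":0},{"offset":[0.1,0.18,0],"spin":0},{"offset":[0.12,0.216,0],"spin":0},{"offset":[0.14,0.252,0],"spin":0},{"offset":[0.16,0.288,0],"spin":0}]' 
python3 -m crank '[{"offset":[0.02,0.036,0],"spin":0},{"offset":[0.04,0.072,0],"spin":0},{"offset":[0.06,0.108,0],"spin":0},{"offset":[0.08,0.144,0],"spin":0},{"offset":[0.099,0.18,0],"spin":0},{"offset":[0.099,0.181,-0.02],"spin":0},{"offset":[0.099,0.181,-0.05],"spin":0},{"offset":[0.099,0.181,-0.08],"spin":0}]'
```

```text
clock: 2.93
eef_pos: [492.8, 26.2, 265.9]
eef_rot: [3.141, -0.001, -0.162]
wrist_force: [1.2, -0.6, 0.0]
finger_gap: 0.4
clock: 3.6
eef_pos: [592.0, 208.0, 184.8]
eef_rot: [-3.141, -0.002, -0.16]
wrist_force: [0.2, -0.4, -0.6]
finger_gap: 0.2
```

```bash
python3 - <<'E'
from cell import manip
import cv2
print(manip.read_state()["eef_pos"])
p=manip.camera("wrist"); cv2.imwrite("pics/w1.png",p["pixels"][:,:,::-1])
E
```

```text
[592.01617499 207.96779628 184.82347751]
```

View pics/w1.png

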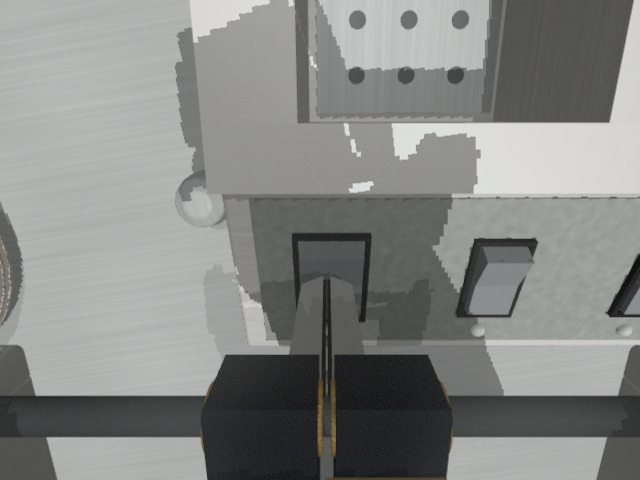

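The wrist view shows the closed tips at about (327, 280), over the mains rocker (columns 293–370), with the machine square to the tool. Pressing now.

```bash
python3 -m crank '[{"offset":[0,-0.001,-0.015],"spin":0},{"offset":[0,-0.002,-0.024],"spin":0},{"offset":[0,-0.002,-0.027],"spin":0},{"offset":[0,-0.002,-0.029],"spin":0},{"offset":[0,-0.002,-0.031],"spin":0},{"offset":[0,-0.002,-0.032],"spin":0},{"offset":[0,-0.002,-0.033],"spin":0},{"offset":[0,-0.002,-0.033],"spin":0}]'
```

```text
clock: 4.32
eef_pos: [590.3, 205.3, 151.9]
eef_rot: [3.14, 0.002, -0.161]
wrist_force: [-23.6, -5.2, 46.0]
finger_gap: 0.1
```

```bash
python3 -m crank '[{"offset":[0,0,0.01],"spin":0},{"offset":[0,0,0.035],"spin":0},{"offset":[-0.004,-0.033,0.04],"spin":0},{"offset":[-0.01,-0.066,0.04],"spin":0},{"offset":[-0.015,-0.099,0.04],"spin":0},{"offset":[-0.02,-0.132,0.04],"spin":0},{"offset":[-0.025,-0.165,0.04],"spin":0},{"offset":[-0.0295,-0.1975,0.036],"spin":0}]'
python3 - <<'E'
from cell import manip
import cv2
print(manip.read_state()["eef_pos"])
p=manip.camera("wrist"); cv2.imwrite("pics/w2.png",p["pixels"][:,:,::-1])
E
```

```text
clock: 4.98
eef_pos: [560.7, 6.1, 189.7]
eef_rot: [3.14, -0.0, -0.161]
wrist_force: [0.8, 0.0, -0.1]
finger_gap: 0.6
[560.73946834   6.09374565 189.74345655]
```

View pics/w2.png

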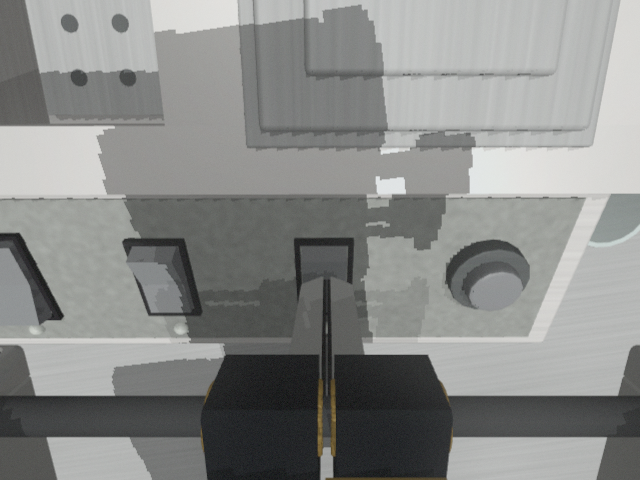

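The tips are over the right rocker (columns 295–353, tip at (327, 280)). At the left edge, the mains far half is now down. Pressing the right rocker, which serves the pan's well.

```bash
python3 -m crank '[{"offset":[0,0.001,-0.018],"spin":0},{"offset":[0,0.0015,-0.029],"spin":0},{"offset":[0,0.0015,-0.032],"spin":0},{"offset":[0,0.0015,-0.034],"spin":0},{"offset":[0,0.0015,-0.036],"spin":0},{"offset":[0,0.0015,-0.037],"spin":0},{"offset":[0,0.0015,-0.038],"spin":0},{"offset":[0,0.0015,-0.038],"spin":0}]'
python3 -m crank '[{"offset":[0,0,0.01],"spin":0},{"offset":[0,0,0.035],"spin":0},{"offset":[-0.005,-0.02,0.045],"spin":0},{"offset":[-0.012,-0.04,0.05],"spin":0},{"offset":[-0.02,-0.06,0.05],"spin":0},{"offset":[-0.026,-0.08,0.05],"spin":0},{"offset":[-0.032,-0.096,0.045],"spin":0},{"offset":[-0.032,-0.096,0.04],"spin":0}]'
python3 - <<'E'
from cell import manip
import cv2, numpy as np
print(manip.read_state()["eef_pos"])
p=manip.camera("wrist"); q=manip.camera("scene")
cv2.imwrite("pics/w3.png",np.hstack([p["pixels"][150:400,:400,::-1].copy(),p["pixels"][150:400,400:,::-1]]))
cv2.imwrite("pics/s3.png",cv2.resize(q["pixels"][150:375,220:460,::-1],None,fx=2.5,fy=2.5,interpolation=cv2.INTER_CUBIC))
E
```

```text
clock: 5.7
eef_pos: [560.5, 3.4, 153.4]
eef_rot: [3.139, -0.001, -0.163]
wrist_force: [-10.1, -3.0, 21.0]
finger_gap: 0.8
clock: 6.37
eef_pos: [528.1, -94.2, 194.1]
eef_rot: [3.138, -0.002, -0.164]
wrist_force: [0.7, 0.9, -0.1]
finger_gap: 0.6
[528.14482018 -94.20999536 194.05522318]
```

View pics/w3.png

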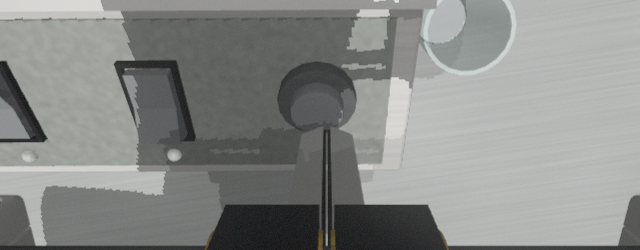

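View pics/s3.png

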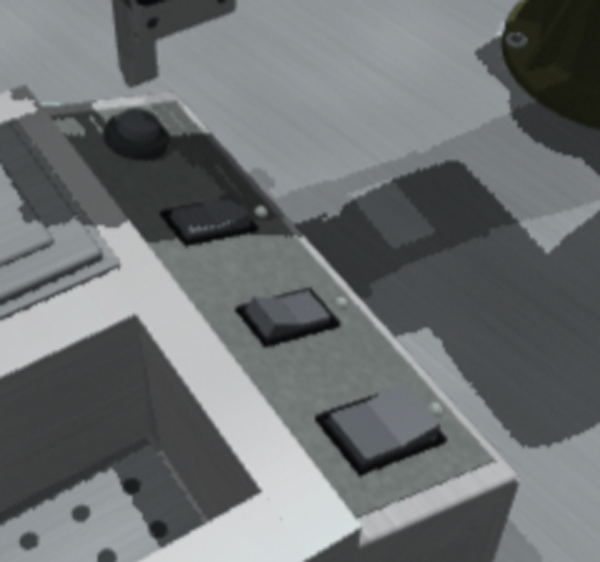

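The right rocker took 21 N, but the tip sat about 4 mm off in y and a little high. I'll press it once more, centred, to be sure it is fully on before pressing start.

```bash
python3 -m crank '[{"offset":[0.008,0.025,0],"spin":0},{"offset":[0.016,0.05,0],"spin":0},{"offset":[0.024,0.075,0],"spin":0},{"offset":[0.033,0.1,0],"spin":0},{"offset":[0.033,0.103,0],"spin":0},{"offset":[0.033,0.103,-0.015],"spin":0},{"offset":[0.033,0.103,-0.025],"spin":0},{"offset":[0.033,0.103,-0.03],"spin":0}]'
```

```text
clock: 7.13
eef_pos: [560.8, 11.4, 161.6]
eef_rot: [3.139, 0.002, -0.162]
wrist_force: [0.7, -0.1, -0.6]
finger_gap: 0.7
```

```bash
python3 -m crank '[{"offset":[0,-0.003,0],"spin":0},{"offset":[0,-0.003,-0.003],"spin":0},{"offset":[0,-0.003,-0.006],"spin":0},{"offset":[0,-0.003,-0.008],"spin":0},{"offset":[0,-0.003,-0.009],"spin":0},{"offset":[0,-0.003,-0.01],"spin":0},{"offset":[0,-0.003,-0.0105],"spin":0},{"offset":[0,-0.003,-0.0105],"spin":0}]'
```

```text
clock: 7.8
eef_pos: [561.5, 8.1, 153.5]
eef_rot: [3.139, -0.001, -0.163]
wrist_force: [-7.4, -1.2, 19.0]
finger_gap: 0.3
```

It hits the same hard stop at z 153.5 (predicted 153.3), so the rocker is fully on. Now to the start button.

```bash
python3 -m crank '[{"offset":[0,0,0.01],"spin":0},{"offset":[0,0,0.03],"spin":0},{"offset":[-0.008,-0.025,0.035],"spin":0},{"offset":[-0.016,-0.05,0.035],"spin":0},{"offset":[-0.025,-0.075,0.035],"spin":0},{"offset":[-0.033,-0.096,0.03],"spin":0},{"offset":[-0.033,-0.0965,0.02],"spin":0},{"offset":[-0.033,-0.0965,0.014],"spin":0}]'
```

```text
clock: 8.47
eef_pos: [528.3, -89.1, 167.1]
eef_rot: [3.139, -0.001, -0.165]
wrist_force: [0.0, 0.6, -0.0]
finger_gap: 0.5
```

```bash
python3 -m crank '[{"offset":[0,0,-0.006],"spin":0},{"offset":[0,0,-0.009],"spin":0},{"offset":[0,0,-0.011],"spin":0},{"offset":[0,0,-0.013],"spin":0},{"offset":[0,0,-0.0145],"spin":0},{"offset":[0,0,-0.0155],"spin":0},{"offset":[0,0,-0.0165],"spin":0},{"offset":[0,0,-0.0165],"spin":0}]'
```

```text
clock: 9.13
eef_pos: [529.7, -88.6, 155.7]
eef_rot: [3.138, -0.007, -0.163]
wrist_force: [-18.1, 3.3, 48.2]
finger_gap: 0.6
```

The 48 N came at z 155.7, higher than the predicted 152, so I'm looking before I go on.

```bash
python3 - <<'E'
from cell import manip
import cv2, numpy as np
for i in range(2):
    s=manip.read_state(); print(s["eef_pos"],s["eef_rot"],s["wrist_force"],s["joints"])
    if i==0: p=manip.camera("wrist"); q=manip.camera("scene")
a=cv2.resize(p["pixels"][190:390,200:460,::-1],(520,400)); b=cv2.resize(q["pixels"][120:220,220:340,::-1],(480,400),interpolation=cv2.INTER_CUBIC)
cv2.imwrite("pics/x4.png",cv2.resize(np.hstack([a,b]),(800,320)))
E
```

```text
[529.67366891 -88.6449131  155.68354027] [ 3.13810009 -0.00701161 -0.16339914] [-18.05720149   3.2533146   48.219151  ] [-0.23250978  0.31324507  1.62380873 -0.00322218  1.19730457  1.50286275]
[529.67321566 -88.64473156 155.68534179] [ 3.13815615 -0.00710388 -0.16341742] [-18.28774406   2.32344621  47.50509163] [-0.23254116  0.31318884  1.62387902 -0.00315529  1.19720221  1.50282561]
```

View pics/x4.png

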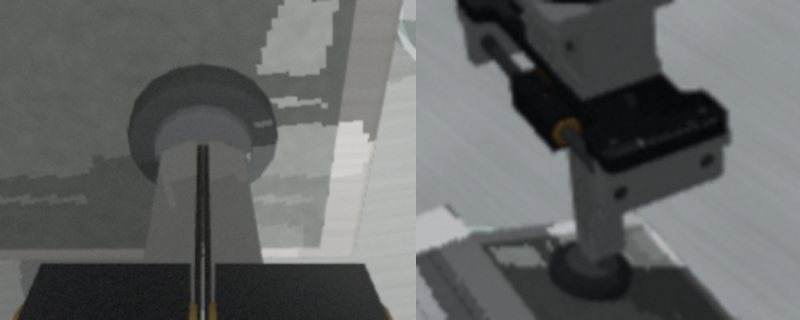

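```bash
for i in 1 2 3; do python3 -m crank '[{"offset":[0,0,0.0005],"spin":0},{"offset":[0,0,0.001],"spin":0},{"offset":[0,0,0.0015],"spin":0},{"offset":[0,0,0.0015],"spin":0},{"offset":[0,0,0.0015],"spin":0},{"offset":[0,0,0.0015],"spin":0},{"offset":[0,0,0.0015],"spin":0},{"offset":[0,0,0.0015],"spin":0}]'; done
```

```text
clock: 9.9
eef_pos: [530.5, -88.0, 157.8]
eef_rot: [3.138, -0.009, -0.162]
wrist_force: [1.7, 0.3, 6.7]
finger_gap: 0.1
clock: 10.57
eef_pos: [530.5, -87.8, 159.3]
eef_rot: [3.138, -0.009, -0.162]
wrist_force: [-1.6, 1.2, 4.1]
finger_gap: 0.7
clock: 11.23
eef_pos: [530.4, -87.8, 160.7]
eef_rot: [3.138, -0.009, -0.162]
wrist_force: [-2.9, 1.9, 2.9]
finger_gap: 0.6
```

```bash
for i in 1 2 3; do python3 -m crank '[{"offset":[0,0,0.0005],"spin":0},{"offset":[0,0,0.001],"spin":0},{"offset":[0,0,0.001],"spin":0},{"offset":[0,0,0.001],"spin":0},{"offset":[0,0,0.001],"spin":0},{"offset":[0,0,0.001],"spin":0},{"offset":[0,0,0.001],"spin":0},{"offset":[0,0,0.001],"spin":0}]'; done
```

```text
clock: 11.9
eef_pos: [530.4, -87.9, 161.7]
eef_rot: [3.138, -0.009, -0.162]
wrist_force: [-3.1, -0.6, 2.1]
finger_gap: 0.6
clock: 12.57
eef_pos: [530.5, -87.9, 162.7]
eef_rot: [3.138, -0.009, -0.162]
wrist_force: [-1.9, 0.1, 2.0]
finger_gap: 0.8
clock: 13.23
eef_pos: [530.5, -87.9, 163.7]
eef_rot: [3.138, -0.009, -0.162]
wrist_force: [-1.7, 1.4, 1.1]
finger_gap: 0.5
```

The spring profile fits a full press: about 6 N at z 157.8, falling to release at about 164, a stroke of about 6 mm. The 48 N beyond that was the end stop. Now I'll back off and check the switch states.

```bash
python3 -m crank '[{"offset":[0,0,0.02],"spin":0},{"offset":[0,0,0.05],"spin":0},{"offset":[-0.02,-0.03,0.08],"spin":0},{"offset":[-0.04,-0.06,0.1],"spin":0},{"offset":[-0.06,-0.09,0.1],"spin":0},{"offset":[-0.08,-0.12,0.1],"spin":0},{"offset":[-0.1,-0.15,0.1],"spin":0},{"offset":[-0.12,-0.18,0.1],"spin":0}]'
python3 - <<'E'
from cell import manip
import cv2, numpy as np
p=manip.camera("top"); q=manip.camera("scene")
a=cv2.resize(p["pixels"][170:260,185:445,::-1],(800,277),interpolation=cv2.INTER_CUBIC); b=cv2.resize(q["pixels"][180:345,240:410,::-1],(330,320),interpolation=cv2.INTER_CUBIC)
o=cv2.imread("pics/scene1.png"); o=cv2.resize(o[180:345,240:410],(330,320),interpolation=cv2.INTER_CUBIC)
m=np.zeros((597,800,3),np.uint8); m[:277]=a; m[277:,:330]=o; m[277:,400:730]=b; cv2.imwrite("pics/c5.png",m)
E
```

```text
clock: 13.9
eef_pos: [409.4, -269.2, 263.9]
eef_rot: [3.138, -0.009, -0.162]
wrist_force: [0.7, -0.3, 0.1]
finger_gap: 0.6
```

View pics/c5.png

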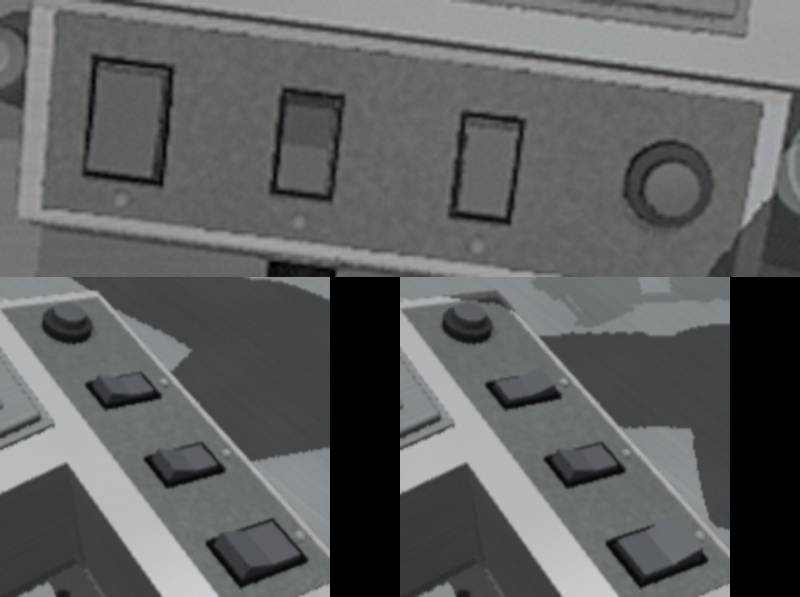

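```bash
python3 - <<'E'
from cell import manip
import cv2, numpy as np
from fit import world
q0=[560.75,58.43,-.1523]
old={"top":cv2.imread("pics/top1.png"),"scene":cv2.imread("pics/scene1.png")}
for c in ["top","scene"]:
    p=manip.camera(c); T=p["extrinsics"]; new=p["pixels"][:,:,::-1]
    for n,y in [("mains",150),("left",50),("right",-50)]:
        for half,x in [("far",13),("near",-13)]:
            o=[]
            for h in (8,11):
                P=T[:3,:3]@world(q0,x,y,h)+T[:3,3]; u,v=int(round(p["fx"]*P[0]/P[2]+p["cx"])),int(round(p["fy"]*P[1]/P[2]+p["cy"]))
                for im in (old[c],new): o.append(round(float(im[v-2:v+3,u-2:u+3].mean()),1))
            print(c,n,half,"h8 old/new",o[:2],"h11",o[2:])
E
```

```text
top mains far h8 old/new [81.3, 94.9] h11 [81.3, 94.9]
top mains near h8 old/new [93.4, 94.5] h11 [93.2, 94.9]
top left far h8 old/new [81.5, 82.9] h11 [81.5, 82.9]
top left near h8 old/new [97.6, 98.4] h11 [97.6, 98.4]
top right far h8 old/new [81.5, 103.3] h11 [81.5, 103.3]
top right near h8 old/new [100.7, 101.8] h11 [100.7, 101.8]
scene mains far h8 old/new [83.8, 95.4] h11 [86.9, 95.4]
scene mains near h8 old/new [96.3, 110.3] h11 [96.3, 110.1]
scene left far h8 old/new [77.7, 76.7] h11 [81.3, 80.1]
scene left near h8 old/new [96.3, 95.1] h11 [96.5, 95.1]
scene right far h8 old/new [70.3, 94.1] h11 [80.5, 95.0]
scene right near h8 old/new [96.4, 99.6] h11 [96.3, 99.6]
```

```bash
python3 -c "
from cell import manip
print(manip.read_state()['wrist_force']); print(manip.sign_off())"
```

```text
[ 0.41808293  0.76536546 -0.06639235]
the job is handed in; nothing more can be done
None
```

The bain-marie is started and the job handed in, using about 14 of the 48 s. With closed fingertips I pressed the mains rocker on, then the right well's rocker, since the lidded pan hangs in the right well. Last I pushed the start button in and let it spring back.

- **Rockers:** in both camera views the far halves of the mains and right rockers now match the brightness of a half lying parallel to the panel, so both look fully on. The left rocker is unchanged, so it is off. I pressed the right one a second time, because the first press was about 4 mm off centre. It met the same hard stop at z 153.5 mm, where I had predicted 153.3.
- **Start button:** it met a hard stop at 48 N. As I let it out, the spring force fell over about 6 mm of travel, which fits a full press, and the button stands out again in the pictures.
- **Disagreements:**
    - The tool reading at the start button's stop was about 4 mm higher than I had calculated. I relied on the spring force and the travel instead.
    - In the scene view the near half of the right rocker was about 10 levels darker than that of the mains. I judged by the far halves, which agreed in both views.
- **Pan, shaker and tumbler:** the arm did not go near them. I did not measure their positions again at the end.

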